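# Fit the grating disc on its keyed drive spindle

## Task

Pick up the grating disc by its hub and lower it over the upright spindle of the cheese-grating machine, pressing only lightly and turning it until its keyway drops over the key and the disc sits fully home on the spindle's shoulder; do not drag the spindle round while you look for the key. Then, with the disc home, turn it about an eighth of a turn clockwise (seen from above) to see that it drives the spindle, and let go of it. Leave the jar, the pot and the cheese wedge where they are.

Things in the scene. Friction and masses are not known exactly. Their poses are not given: they have to be found in the camera images.
- hub (a point): Grating disc: loose steel plate 110 mm across, 5 mm thick, with an upright aluminium hub of 38 mm diameter (hold it there) to 45 mm above the underside; 0.25 to 0.5 kg. Point: on the hub's axis, 22.5 mm above the underside; z up the hub. Right through runs a 22 mm bore with one keyway, 9 mm wide, out to 15.5 mm from the axis, on this frame's +x side.
- seat (a point): Centre of the top of the spindle's shoulder (36 mm diameter), 63 mm above the worktop, fixed to the drive unit; z up, -x towards the control box. Home, the disc's underside rests here. One key on the spindle, 6 mm wide, reaches 13.5 mm from the axis and stands from here to 18 mm up, its top end half-round: a hub that misses it rests 18 mm too high, and drops when within about 6 degrees.
- spindle_tip (a point): Top of the upright steel spindle, on its axis, 50 mm above seat; 19 mm diameter, the top 9 mm tapered to 9 mm. Fixed to the drive unit, same axes. At the start the key points somewhere within 35 degrees either side of the control box (-x side of this frame); just where is not measured.
- spindle (a joint): Turn of the spindle since the start, rad: 0 at first, growing clockwise seen from above, free to 3.0 either way. It does not tell where the key is. Stiff bearing: takes about 0.15 N m to turn, so a hub pressed on the key with more than about 10 N drags it round; it stays where it is left.
- drive_unit: Fixed round white housing, 130 mm diameter, 55 mm high, the spindle in the middle of its top; a small control box with a switch sticks out to 90 mm from the axis on its -x side. Origin on the worktop under the spindle's axis.
- jam_jar: Bystander: a glass jar with a red lid, 75 mm diameter, 92 mm high; origin under its centre.
- pot_of_picks: Bystander: a small blue-grey pot of tasting picks, 48 mm diameter, 79 mm high; origin under its centre.
- cheese_wedge: Bystander: a wrapped wedge of cheese, 58 x 111 x 44 mm; origin under its centre.

How it is judged:
By the outcome, as a careful person would: the job done as asked, in the order asked, and still so for the second after the job is handed in, with the robot touching nothing.
It also fails if it takes over 72 s, if anything falls off the work surface, if the arm or the gripper's body presses on something with over 40 N, if the wrist force passes 120 N, or if a joint passes its speed limit or range.

## Robot

A 6-joint arm with a two-finger parallel gripper is mounted at the origin on a cart in front of the work surface, level with it; the furniture and walls round the work are solid. World frame = base frame: x ahead of the robot, y to its left, z up, the work surface at z = 0. Lengths are in m, angles in degrees, forces in N, time in s.
With the tool pointing down it reaches from about 0.4 to 0.825 m from the base axis. Payload 7 kg.
Tool frame: the origin (TCP) lies midway between the tips of the shut fingers; the grasp point (between the pads) lies 19 mm behind it; z points along the fingers, y is the line along which they close (so a half turn about z gives the same grasp; the last joint's range is limited). The gripper opens to 88 mm and grips with 3 to 60 N. Pads are 19 mm wide; open, the fingers measure 130 mm over their backs; the gripper's body (78 mm by 193 mm) begins 47 mm behind the grasp point.
Start: joints at [90.304, 20.546, 0.682, 0, -70.136, -16.507], TCP at [0.188, 0.648, 0.227] pointing down, gripper open.
Joint ranges: [-176.03, 176.03], [-82.01, 121.73], [-58.28, 71.71], [-173.87, 95.51], [-174.79, -0.11], [-173.66, 173.66]. Speed limits (degrees/s): [136.94, 136.94, 172.46, 180, 180, 180].

## Interface

Orientations are given as [roll, pitch, yaw] about the fixed x, y, z axes, in that order (R = Rz(yaw) Ry(pitch) Rx(roll)).
In Python, from plant import ctrl gives the robot as it stands.
- The arm moves only by the tool step_arm, never from a script. Its argument "rows" is a list of rows, each a list of 3 entries, a list of its own where there are three numbers: the closure, from 0 (fully open) to 1 (shut), then the shift along the world's x, y, z in mm, then the turn, a rotation vector about the world's x, y, z in rad. A call has exactly 5 rows; each row is the pose to reach, as a shift and turn from the pose commanded when the call began; what a row does not reach only later rows make up. A row lasts 1/12 s, in which the tool goes at most 41.7 mm and 7.16 degrees, less where a joint would pass 70% of its speed; a pose out of reach is approached as far as the arm can. A call with a gripper value outside its range is refused whole. The fingers move at their own pace and stop on an object; the grip force is fixed at half the most. Time passes only in rows, so rows that repeat a pose let the fingers close, or fill a call up. It gives the time, the measured TCP pose, the force, the opening and the grip force at its end, in the units of the state.
- ctrl.get_obs(): the state, without advancing time (a new reading comes with each control period).
- ctrl.snapshot(name): name is "side" or "top" or "wrist"; returns the picture (400x640x3 uint8, red, green, blue); there is no depth.
- ctrl.camera_model(name): a dict with "intrinsics" (3x3 intrinsics, pixels), "R" (3x3) and "t" (3): a world point X has camera coordinates R X + t. Camera axes: x right, y down, z forward; pixel columns grow to the right and rows downward; lengths in m; the calibration is good to about 2 mm. A picture is of the moment at which its call begins: read the wrist's pose just before it. camera_model takes no time and is no camera call; for the wrist camera it gives the pose at the moment of the call.
- ctrl.close_job(): hands the job in; it is judged then, once.
The state is a dict: "clock": time; "joint_pos": joint angles; "qvel": joint speeds; "tau": joint torques, N m; "tool_pos": TCP position; "orientation": TCP orientation; "force": force on the tool from outside, world axes, zero at the start; "moment": the same for the moment, N m; "opening": finger opening in m; "gripper_force": force on a finger pad.
Only numpy, scipy, OpenCV 4.12 (cv2) and the standard library are available. Lean on these libraries where they do the work, as an engineer would, in place of code of your own. Each camera call takes 0.05 s, during which the arm holds its last target. There are 200 camera calls.

## Working session

There is one attempt and no reset: what is moved stays moved. The work goes in short steps, Python scripts to look and compute and a tool call to move; the robot and the scene stay as the last step left them, time stands still between calls to the robot, and variables do not carry over. Pictures are saved under pics/ and viewed, at most 10 in all, crops included, and the job is handed in when it is done.

Besides the shell and the picture viewer there is one more tool, called after "Request:" as name(argument=value, ...), one argument or row to a line, values as JSON. step_arm: Moves the arm, as the interface text tells. Its arguments: {"type":"object","properties":{"rows":{"type":"array"}},"required":["rows"]}

```bash
mkdir -p pics; cat > h.py <<'E'
import numpy as np,cv2
from plant import ctrl
def snap(n,f,crop=None,s=1):
    m=ctrl.camera_model(n); im=ctrl.snapshot(n)[:,:,::-1]
    if crop: x0,y0,x1,y1=crop; im=im[y0:y1,x0:x1]
    im=cv2.resize(im,None,fx=s,fy=s,interpolation=cv2.INTER_CUBIC)
    cv2.imwrite('pics/'+f,im); return m
def ray(m,u,v,z):
    K,R,t=[np.array(m[k]) for k in('intrinsics','R','t')]
    d=R.T@np.linalg.solve(K,[u,v,1.]); c=-R.T@t.ravel()
    return c+d*(z-c[2])/d[2]
def proj(m,X):
    K,R,t=[np.array(m[k]) for k in('intrinsics','R','t')]
    p=K@(R@np.array(X,float)+t.ravel()); return p[:2]/p[2]
E
python3 - <<'E'
from h import *
print(ctrl.get_obs())
for n in('top','side'):
    m=snap(n,n+'0.png'); print(n,m)
E
```

```text
{'clock': 0.0, 'joint_pos': array([ 9.03038694e+01,  2.05910488e+01,  6.33011359e-01, -1.97867745e-02,
       -7.01362850e+01, -1.65052355e+01]), 'qvel': array([-0.03599595,  0.00195786, -0.01713557,  0.0745808 ,  0.01134185,
        0.08372448]), 'tau': array([ 2.82479086e-04, -5.82724750e+01,  2.93055439e+01,  6.99741125e+00,
        6.92023285e-03, -1.56121405e-04]), 'tool_pos': array([0.18824477, 0.64769998, 0.22562231]), 'orientation': array([ 1.79904279e+02, -8.96551405e-03, -1.62080972e+01]), 'force': array([-0.09677559,  0.7569688 ,  0.70511334]), 'moment': array([-0.00883709, -0.00269384, -0.02057027]), 'gripper_force': 0.0, 'opening': 0.08760719733847919}
top {'intrinsics': array([[404.73664159,   0.        , 319.53455735],
       [  0.        , 404.73664159, 192.65381012],
       [  0.        ,   0.        ,   1.        ]]), 'R': array([[-0.0226476 , -0.99973588, -0.00390547],
       [-0.99365398,  0.02293999, -0.11011596],
       [ 0.11017647,  0.00138682, -0.99391107]]), 't': array([0.07781807, 0.5636233 , 0.88514163])}
side {'intrinsics': array([[384.31385425,   0.        , 321.56739242],
       [  0.        , 384.31385425, 196.23688174],
       [  0.        ,   0.        ,   1.        ]]), 'R': array([[ 0.99745639,  0.07126059,  0.00163659],
       [ 0.04737894, -0.64567399, -0.76214194],
       [-0.05325398,  0.76028089, -0.64740789]]), 't': array([-0.56126705,  0.07800527,  0.92120168])}
```

View pics/top0.png

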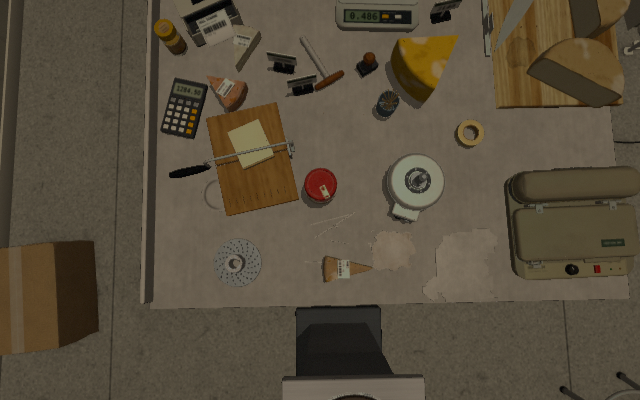

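View pics/side0.png

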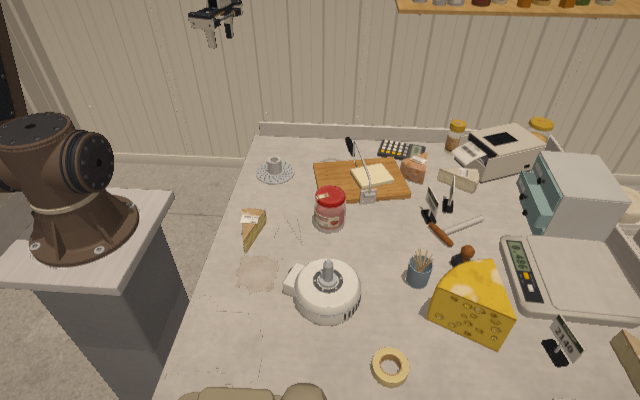

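The top view shows the disc at about (238,263) with its hub at (233,263), and the drive unit at (415,182) with its control box at (403,213). The jar is at (321,186), the cheese wedge at (345,268) and the pot at (388,103). I'll enlarge the two key places.

```bash
python3 - <<'E'
from h import *
a=cv2.imread('pics/top0.png');b=cv2.imread('pics/side0.png')
f=lambda i,x,y,w,h,s:cv2.resize(i[y:y+h,x:x+w],None,fx=s,fy=s,interpolation=cv2.INTER_CUBIC)
t=np.hstack([f(a,208,235,65,50,6),f(a,380,150,65,75,6)[:300]]) 
t2=np.hstack([f(b,245,145,65,50,6),f(b,290,250,65,50,6)])
cv2.imwrite('pics/m.png',np.vstack([t,t2]))
m=ctrl.camera_model('top'); s=ctrl.camera_model('side')
print('hubtop',ray(m,233,263,.045),'plate',ray(m,238,263,.005),'tip',ray(m,420,179,.113),'unit',ray(m,415,182,.055),'box',ray(m,403,213,.04))
print('side hub',ray(s,274.5,160,.045),'plate',ray(s,275,172,.005),'tip',ray(s,327,262,.113))
E
```

```text
hubtop [0.41316067 0.25784702 0.045     ] plate [0.41062462 0.25506283 0.005     ] tip [ 0.57978887 -0.14343397  0.113     ] unit [ 0.58143625 -0.14655057  0.055     ] box [ 0.51439167 -0.12000933  0.04      ]
side hub [0.41406745 0.25324736 0.045     ] plate [0.41267115 0.25137291 0.005     ] tip [ 0.58349645 -0.15503268  0.113     ]
```

View pics/m.png

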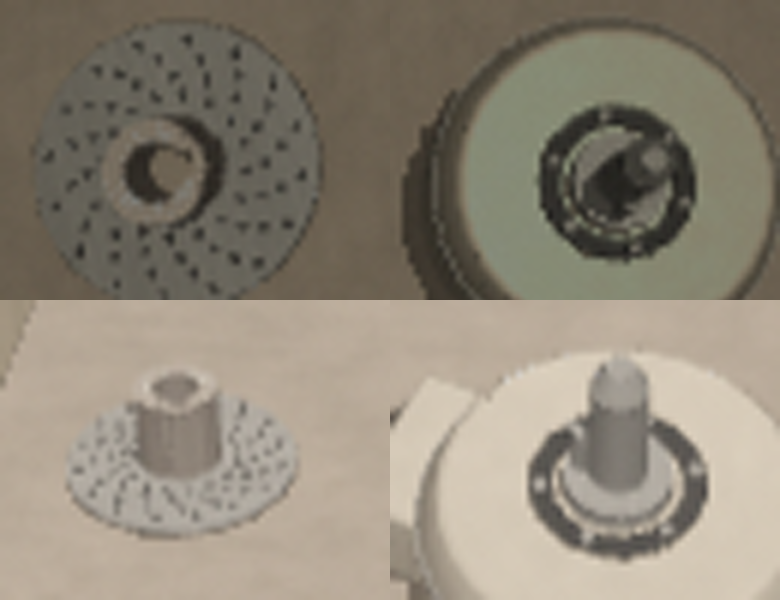

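The crops put the hub top at about (233.8,263.3) and the spindle tip at (424.2,176.7) in the top view, and the tip at (328,260.3) in the side view. The bore notch seems to point right and up, at a yaw of about -60°. I'll triangulate and start the approach.

```bash
cat >> h.py <<'E'
def tri(*obs):
    A=[];B=[]
    for m,u,v in obs:
        c=ray(m,u,v,0);d=ray(m,u,v,1)-c;d/=np.linalg.norm(d);P=np.eye(3)-np.outer(d,d);A.append(P);B.append(P@c)
    return np.linalg.lstsq(np.vstack(A),np.hstack(B),rcond=None)[0]
E
python3 - <<'E'
from h import *
m=ctrl.camera_model('top'); s=ctrl.camera_model('side')
print(tri((m,233.8,263.3),(s,274.5,159.5)),tri((m,424.2,176.7),(s,328,260.3)))
E
```

```text
[0.41296714 0.25632523 0.04443646] [ 0.58467444 -0.15198977  0.11414168]
```

Request:
step_arm(
  rows=[
    [0,[20,-35,0],[0,0,0.1]],
    [0,[40,-70,0],[0,0,0.2]],
    [0,[60,-105,0],[0,0,0.3]],
    [0,[80,-140,0],[0,0,0.4]],
    [0,[100,-175,0],[0,0,0.5]],
  ],
)

```text
clock: 0.52
tool_pos: [0.2888, 0.4712, 0.2261]
orientation: [180.0, 0.0, 12.8]
force: [1.1, 0.5, 0.3]
opening: 0.0876
gripper_force: 0.0
```

```bash
python3 - <<'E'
from h import *
o=ctrl.get_obs();print(o['joint_pos'],o['tool_pos'],o['orientation'])
E
```

```text
[ 7.87989837e+01  9.09512794e+00 -1.49156461e+01 -5.72506285e-03
 -6.60338001e+01  2.39554908e+01] [0.28878941 0.47115657 0.2261351 ] [1.79961389e+02 2.28775047e-02 1.27521392e+01]
```

Request:
step_arm(
  rows=[
    [0,[20,-34,0],[0,0,0.1]],
    [0,[40,-68,0],[0,0,0.2]],
    [0,[60,-102,0],[0,0,0.3]],
    [0,[80,-136,0],[0,0,0.4]],
    [0,[98,-170,0],[0,0,0.5]],
  ],
)

```text
clock: 0.93
tool_pos: [0.3869, 0.3012, 0.2265]
orientation: [-180.0, 0.0, 41.4]
force: [0.9, -0.3, -0.3]
opening: 0.087
gripper_force: 0.0
```

Request:
step_arm(
  rows=[
    [0,[13,-22,-10],[0,0,0]],
    [0,[26,-45,-20],[0,0,0]],
    [0,[26,-45,-30],[0,0,0]],
    [0,[26,-45,-40],[0,0,0]],
    [0,[26,-45,-40],[0,0,0]],
  ],
)

```text
clock: 1.35
tool_pos: [0.4115, 0.2573, 0.1844]
orientation: [180.0, 0.2, 41.0]
force: [-1.3, -0.0, -0.1]
opening: 0.0876
gripper_force: 0.0
```

```bash
python3 - <<'E'
from h import *
o=ctrl.get_obs();print(o['joint_pos'],o['tool_pos'],o['orientation'])
m=snap('wrist','w1.png'); print(m)
print(proj(m,[.413,.256,.045]))
np.save('m1.npy',m,allow_pickle=True)
E
```

```text
[ 5.52625996e+01  4.58311386e+00 -2.59962379e+01 -5.01660970e-02
 -5.96018386e+01  7.57864542e+01] [0.41147083 0.25731266 0.18444501] [179.99737598   0.18625746  41.02359675]
{'intrinsics': array([[350.769101  ,   0.        , 311.23383213],
       [  0.        , 350.769101  , 194.73773915],
       [  0.        ,   0.        ,   1.        ]]), 'R': array([[ 6.57052510e-01, -7.53844469e-01,  7.18021542e-04],
       [-7.18927769e-01, -6.26331945e-01,  3.01415259e-01],
       [-2.26770506e-01, -1.98561858e-01, -9.53492699e-01]]), 't': array([-0.07676777,  0.43213241,  0.49540513])}
[313.10497399 181.57059801]
```

View pics/w1.png

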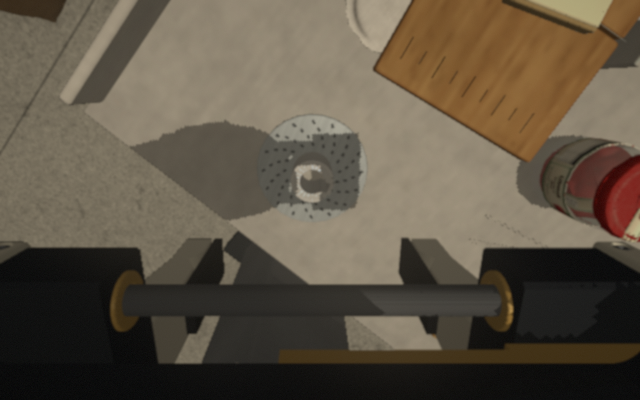

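The wrist view shows the disc centred at about (313,168), with its hub top at about (312,183). That matches the expected (313,182). I'll enlarge it to read the keyway.

```bash
python3 - <<'E'
from h import *
a=cv2.imread('pics/w1.png')[140:215,265:365]
a=cv2.convertScaleAbs(cv2.resize(a,None,fx=8,fy=8,interpolation=cv2.INTER_CUBIC),alpha=1.6)
cv2.imwrite('pics/w1c.png',a)
m=np.load('m1.npy',allow_pickle=True).item()
print(ray(m,313.5,168,.005),ray(m,312,183,.045))
E
```

```text
[0.4155411  0.25739705 0.005     ] [0.41138123 0.25587505 0.045     ]
```

View pics/w1c.png

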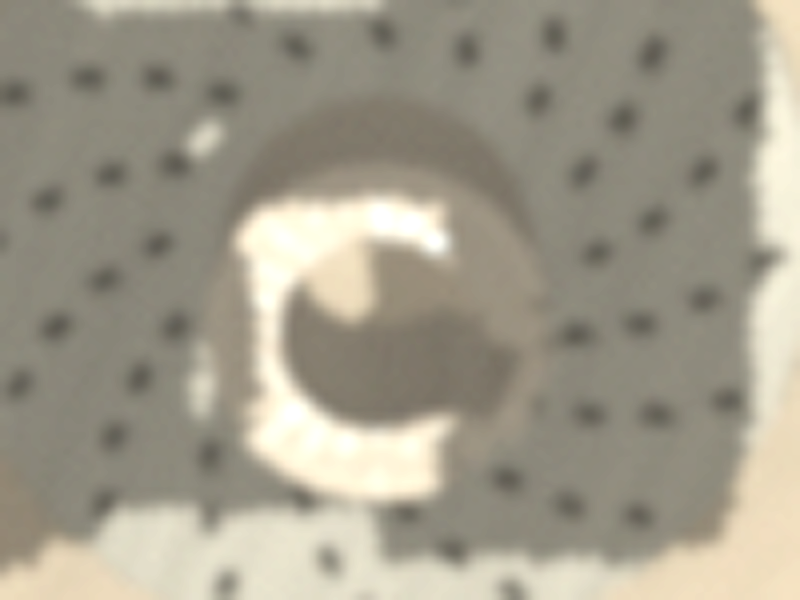

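Request:
step_arm(
  rows=[
    [0,[1,-1,-35],[0,0,0]],
    [0,[1,-1,-70],[0,0,0]],
    [0,[1,-1,-105],[0,0,0]],
    [0,[1,-1,-130],[0,0,0]],
    [0,[1,-1,-150],[0,0,0]],
  ],
)

```text
clock: 1.82
tool_pos: [0.4125, 0.2577, 0.0348]
orientation: [180.0, 0.1, 41.2]
force: [0.8, -1.1, -0.1]
opening: 0.0874
gripper_force: 0.0
```

Request:
step_arm(
  rows=[
    [0,[0,0,-10],[0,0,0]],
    [0,[0,0,-20],[0,0,0]],
    [0,[0,0,-24],[0,0,0]],
    [0,[0,0,-24],[0,0,0]],
    [0.3,[0,0,-24],[0,0,0]],
  ],
)

```text
clock: 2.23
tool_pos: [0.4134, 0.2581, 0.0129]
orientation: [180.0, -0.0, 41.2]
force: [-0.7, -0.4, -0.1]
opening: 0.0847
gripper_force: 0.0
```

```bash
python3 - <<'E'
from h import *
m=np.load('m1.npy',allow_pickle=True).item()
c=ray(m,312.1,181.6,.045)
for p in((505,370),(515,360),(495,370)):
    k=ray(m,265+p[0]/8,140+p[1]/8,.045);d=k-c;print(c,np.linalg.norm(d),np.degrees(np.arctan2(d[1],d[0])))
s=ctrl.camera_model('side')
seat=[.5847,-.152,.063]
print('seat in crop',(proj(s,seat)-[290,250])*6+[390,300])
for z in(.063,.075):
  for a in range(120,200,10):
    r=np.radians(a);print(z,a,((proj(s,[.5847+.0135*np.cos(r),-.152+.0135*np.sin(r),z])-[290,250])*6+[390,300]).round())
E
```

```text
[0.41240014 0.25664776 0.045     ] 0.014760035057362926 -65.67072873605107
[0.41240014 0.25664776 0.045     ] 0.015532445919518717 -60.46383811310913
[0.41240014 0.25664776 0.045     ] 0.01370810195647158 -66.99742722160826
seat in crop [614.65720503 467.17275948]
0.063 120 [596. 437.]
0.063 130 [590. 440.]
0.063 140 [584. 443.]
0.063 150 [580. 448.]
0.063 160 [576. 453.]
0.063 170 [574. 459.]
0.063 180 [572. 465.]
0.063 190 [572. 471.]
0.075 120 [596. 413.]
0.075 130 [590. 416.]
0.075 140 [584. 420.]
0.075 150 [580. 424.]
0.075 160 [576. 429.]
0.075 170 [574. 435.]
0.075 180 [572. 441.]
0.075 190 [572. 447.]
```

Request:
step_arm(
  rows=[
    [1,[0,-1,-2],[0,0,0]],
    [1,[0,-1,-2],[0,0,0]],
    [1,[0,-1,-2],[0,0,0]],
    [1,[0,-1,-2],[0,0,0]],
    [1,[0,-1,-2],[0,0,0]],
  ],
)

```text
clock: 2.65
tool_pos: [0.4135, 0.2563, 0.0109]
orientation: [-180.0, -0.0, 41.1]
force: [-0.5, -0.2, -0.6]
opening: 0.0533
gripper_force: 0.0
```

Request:
step_arm(
  rows=[
    [1,[0,0,0],[0,0,0]],
    [1,[0,0,0],[0,0,0]],
    [1,[0,0,0],[0,0,0]],
    [1,[0,0,0],[0,0,0]],
    [1,[0,0,0],[0,0,0]],
  ],
)

```text
clock: 3.07
tool_pos: [0.4134, 0.2564, 0.0107]
orientation: [-180.0, -0.0, 41.1]
force: [-1.1, 1.7, 2.2]
opening: 0.0376
gripper_force: 30.0
```

Request:
step_arm(
  rows=[
    [1,[0,0,30],[0,0,0]],
    [1,[0,0,70],[0,0,0]],
    [1,[0,0,110],[0,0,0]],
    [1,[0,0,150],[0,0,0]],
    [1,[0,0,185],[0,0,0]],
  ],
)

```text
clock: 3.48
tool_pos: [0.4129, 0.2555, 0.1976]
orientation: [-180.0, 0.0, 41.1]
force: [0.6, 0.6, -3.4]
opening: 0.0375
gripper_force: 30.0
```

Request:
step_arm(
  rows=[
    [1,[9,-15,5],[0,0,-0.12]],
    [1,[18,-30,10],[0,0,-0.24]],
    [1,[26,-45,15],[0,0,-0.36]],
    [1,[34,-60,20],[0,0,-0.48]],
    [1,[43,-77,25],[0,0,-0.6]],
  ],
)

```text
clock: 3.9
tool_pos: [0.4558, 0.1781, 0.22]
orientation: [180.0, 0.1, 6.4]
force: [0.0, -0.2, -3.2]
opening: 0.0377
gripper_force: 30.0
```

Request:
step_arm(
  rows=[
    [1,[9,-15,0],[0,0,-0.12]],
    [1,[18,-30,0],[0,0,-0.24]],
    [1,[26,-45,0],[0,0,-0.36]],
    [1,[34,-60,0],[0,0,-0.48]],
    [1,[43,-77,0],[0,0,-0.6]],
  ],
)

```text
clock: 4.32
tool_pos: [0.4988, 0.1011, 0.2195]
orientation: [179.9, 0.1, -28.0]
force: [0.8, 0.5, -4.1]
opening: 0.0377
gripper_force: 30.0
```

Request:
step_arm(
  rows=[
    [1,[9,-15,0],[0,0,-0.12]],
    [1,[18,-30,0],[0,0,-0.24]],
    [1,[26,-45,0],[0,0,-0.36]],
    [1,[34,-60,0],[0,0,-0.48]],
    [1,[43,-77,0],[0,0,-0.6]],
  ],
)

```text
clock: 4.73
tool_pos: [0.5417, 0.0243, 0.2194]
orientation: [179.9, 0.1, -62.4]
force: [-0.6, -0.3, -3.9]
opening: 0.0372
gripper_force: 30.0
```

Request:
step_arm(
  rows=[
    [1,[9,-15,0],[0,0,-0.12]],
    [1,[18,-30,0],[0,0,-0.24]],
    [1,[26,-45,0],[0,0,-0.36]],
    [1,[34,-60,0],[0,0,-0.48]],
    [1,[43,-77,0],[0,0,-0.6]],
  ],
)

```text
clock: 5.15
tool_pos: [0.5847, -0.0526, 0.2192]
orientation: [179.9, -0.0, -96.8]
force: [0.1, 0.1, -3.5]
opening: 0.0376
gripper_force: 30.0
```

```bash
python3 - <<'E'
from h import *
o=ctrl.get_obs();print(o['joint_pos'],o['tool_pos'],o['orientation'],o['force'],o['opening'])
m=snap('wrist','w2.png')
print(proj(m,[.5847,-.152,.113]),proj(m,[.5847,-.152,.063]))
np.save('m2.npy',m,allow_pickle=True)
E
```

```text
[ 1.39014916e+01  1.27009598e+01 -1.12572847e+01 -4.46075320e-02
 -6.61854021e+01 -2.06600016e+01] [ 0.58468037 -0.05259992  0.21924878] [ 1.79851203e+02 -1.25411515e-02 -9.67765564e+01] [ 0.11787083  0.10995948 -3.54233059] 0.03762132747296897
[294.96364852  58.43888353] [297.45175185  62.86724011]
```

View pics/w2.png

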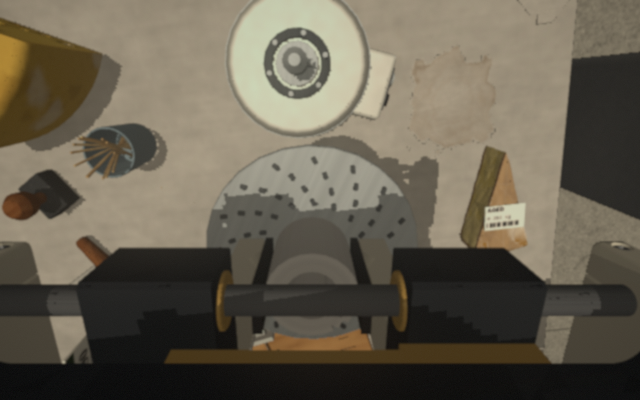

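The spindle tip is at about (294,59), which agrees with the triangulation (295,58). The disc is held level below it. I'll enlarge the spindle to find the key.

```bash
python3 - <<'E'
from h import *
a=cv2.imread('pics/w2.png')[30:95,255:340]
a=cv2.convertScaleAbs(cv2.resize(a,None,fx=9,fy=9,interpolation=cv2.INTER_CUBIC),alpha=1.5)
cv2.imwrite('pics/w2c.png',a)
m=np.load('m2.npy',allow_pickle=True).item()
for z,r in((.063,.0135),(.078,.0135)):
  for q in range(120,200,10):
    t=np.radians(q);print(z,q,((proj(m,[.5847+r*np.cos(t),-.152+r*np.sin(t),z])-[255,30])*9).round())
print(((proj(m,[.5847,-.152,.113])-[255,30])*9).round(),((proj(m,[.5847,-.152,.078])-[255,30])*9).round(),((proj(m,[.5847,-.152,.063])-[255,30])*9).round())
E
```

```text
0.063 120 [469. 418.]
0.063 130 [488. 401.]
0.063 140 [503. 380.]
0.063 150 [515. 356.]
0.063 160 [523. 331.]
0.063 170 [526. 305.]
0.063 180 [526. 278.]
0.063 190 [521. 251.]
0.078 120 [468. 414.]
0.078 130 [487. 395.]
0.078 140 [503. 374.]
0.078 150 [516. 349.]
0.078 160 [524. 322.]
0.078 170 [528. 295.]
0.078 180 [527. 266.]
0.078 190 [522. 238.]
[360. 256.] [376. 285.] [382. 296.]
```

View pics/w2c.png

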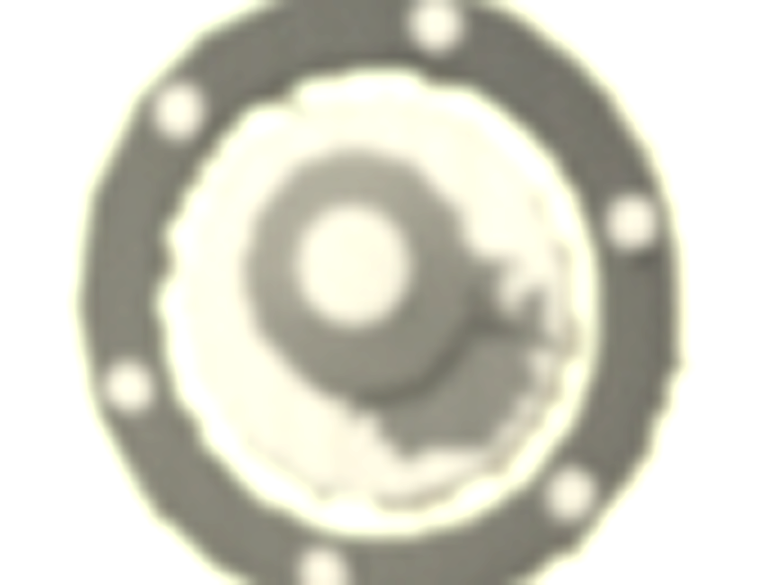

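The key shows at crop (480–560, 260–340), pointing at a yaw of about 165–173°. The tip is at crop (355,264). I'll work out the refined offset and the turn.

```bash
python3 - <<'E'
from h import *
m=np.load('m2.npy',allow_pickle=True).item();o=ctrl.get_obs()
p=ray(m,255+355/9,30+264/9,.113);print(p,(p-o['tool_pos'])*1000)
# tilt check: shoulder/ring centre
print(ray(m,255+378/9,30+302/9,.063))
E
```

```text
[ 0.58514018 -0.15145911  0.113     ] [  -0.87929377  -96.47408378 -106.1362173 ]
[ 0.58514686 -0.15150647  0.063     ]
```

Request:
step_arm(
  rows=[
    [1,[0,-20,0],[0,0,0.04]],
    [1,[0,-45,-10],[0,0,0.08]],
    [1,[0,-70,-25],[0,0,0.12]],
    [1,[0,-90,-45],[0,0,0.16]],
    [1,[0,-98,-65],[0,0,0.17]],
  ],
)

```text
clock: 5.62
tool_pos: [0.5844, -0.152, 0.1541]
orientation: [179.9, 0.0, -86.6]
force: [-0.2, 0.3, -3.9]
opening: 0.0377
gripper_force: 30.0
```

Request:
step_arm(
  rows=[
    [1,[0,0,-10],[0,0,0]],
    [1,[0,0,-10],[0,0,0]],
    [1,[0,0,-10],[0,0,0]],
    [1,[0,0,-10],[0,0,0]],
    [1,[0,0,-10],[0,0,0]],
  ],
)

```text
clock: 6.03
tool_pos: [0.5863, -0.1492, 0.1469]
orientation: [-179.9, -0.0, -86.6]
force: [-1.2, 0.4, -3.8]
opening: 0.0375
gripper_force: 30.0
```

```bash
cat > o.py <<'E'
from h import *
o=ctrl.get_obs()
for k in('clock','tool_pos','orientation','force','moment','opening','gripper_force'):print(k,np.round(o[k],4))
E
python3 o.py; python3 - <<'E'
from h import *
m=snap('side','s2.png',(250,180,410,300),5)
print([(proj(m,[.5851,-.1515,z])-[250,180])*5 for z in(.063,.113)])
E
```

```text
clock 6.0333
tool_pos [ 0.5863 -0.1492  0.1469]
orientation [-1.798815e+02 -1.200000e-02 -8.661580e+01]
force [-1.2125  0.3893 -3.8349]
moment [ 0.0956 -0.1486 -0.0322]
opening 0.0375
gripper_force 29.9994
[array([388.3376541 , 488.31565296]), array([389.96877219, 402.74324316])]
```

View pics/s2.png

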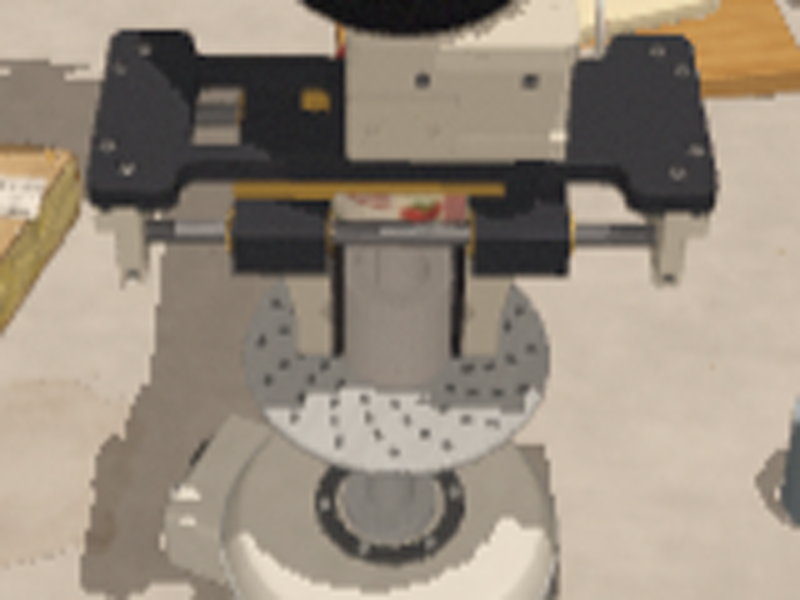

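The side view shows the disc level above the unit, with the hub axis at crop x≈397 and the spindle at about 390. That puts the hub maybe 2–3 mm too far in +x. I'll read the settled pose before lowering.

Request:
step_arm(
  rows=[
    [1,[0,0,-4],[0,0,0]],
    [1,[0,0,-8],[0,0,0]],
    [1,[0,0,-12],[0,0,0]],
    [1,[0,0,-12],[0,0,0]],
    [1,[0,0,-12],[0,0,0]],
  ],
)

```text
clock: 6.5
tool_pos: [0.5851, -0.1498, 0.1331]
orientation: [179.9, 0.0, -86.7]
force: [0.4, 0.8, -3.5]
opening: 0.0376
gripper_force: 30.0
```

Request:
step_arm(
  rows=[
    [1,[0,0,0],[0,0,0]],
    [1,[0,0,0],[0,0,0]],
    [1,[0,0,0],[0,0,0]],
    [1,[0,0,0],[0,0,0]],
    [1,[0,0,0],[0,0,0]],
  ],
)

```text
clock: 6.92
tool_pos: [0.5854, -0.1499, 0.1336]
orientation: [-180.0, -0.0, -86.7]
force: [-0.4, -0.4, -3.9]
opening: 0.0377
gripper_force: 30.0
```

```bash
python3 o.py; python3 - <<'E'
from h import *
m=ctrl.camera_model('side'); im=ctrl.snapshot('side'); 
g=cv2.cvtColor(im,cv2.COLOR_RGB2GRAY)
p=proj(m,[.5851,-.1515,.125]);print(p)
for v in (248,250,252,254): print(v,g[v,310:350])
E
```

```text
clock 6.9167
tool_pos [ 0.5854 -0.1499  0.1336]
orientation [-1.79991e+02 -1.20000e-03 -8.66786e+01]
force [-0.3822 -0.3826 -3.8591]
moment [ 0.098   0.0017 -0.035 ]
opening 0.0377
gripper_force 29.9994
[328.07657685 256.20358394]
248 [148 149 149 143 130 123  47  34  95 123 127 132 134 135 137 137 138 138
 139 139 139 138 139 138 135 134 132 129 124  81  38  37 119 129 145 149
 149 149 148 120]
250 [150 148 149 148 149 138  53  35  96 122 127 133 133 136 136 138 139 139
 139 139 139 140 138 138 135 135 130 129 124  81  39  57 135 148 148 148
 148 149 143 111]
252 [149 149 148 149 149 149  55  34  95 125 128 131 133 137 138 139 140 141
 139 140 139 140 138 137 136 134 130 130 124  62  34  63 145 149 149 149
 149 149 143 127]
254 [147 148 148 148 148 148  54  31  95 124 128 133 133 137 137 139 139 139
 140 139 139 139 137 138 136 135 131 131 123  82  38  82 147 148 148 149
 148 149 138 126]
```

Request:
step_arm(
  rows=[
    [1,[0,-1.5,0],[0,0,0]],
    [1,[0,-1.5,-4],[0,0,0]],
    [1,[0,-1.5,-8],[0,0,0]],
    [1,[0,-1.5,-12],[0,0,0]],
    [1,[0,-1.5,-15],[0,0,0]],
  ],
)

```text
clock: 7.38
tool_pos: [0.585, -0.1513, 0.1177]
orientation: [179.9, 0.0, -86.7]
force: [-0.3, 0.4, -4.3]
opening: 0.0381
gripper_force: 30.0
```

Request:
step_arm(
  rows=[
    [1,[0,0,-4],[0,0,0]],
    [1,[0,0,-8],[0,0,0]],
    [1,[0,0,-12],[0,0,0]],
    [1,[0,0,-15],[0,0,0]],
    [1,[0,0,-15],[0,0,0]],
  ],
)

```text
clock: 7.8
tool_pos: [0.5849, -0.1513, 0.1027]
orientation: [179.9, 0.0, -86.7]
force: [-0.8, -0.0, -3.5]
opening: 0.0374
gripper_force: 30.0
```

```bash
python3 o.py
```

```text
clock 7.8
tool_pos [ 0.5849 -0.1513  0.1027]
orientation [ 1.799289e+02  8.500000e-03 -8.668270e+01]
force [-0.7796 -0.0124 -3.5063]
moment [ 0.0794 -0.0106  0.0295]
opening 0.0374
gripper_force 29.9993
```

Request:
step_arm(
  rows=[
    [1,[0,0,-3],[0,0,0]],
    [1,[0,0,-6],[0,0,0]],
    [1,[0,0,-9],[0,0,0]],
    [1,[0,0,-9.5],[0,0,0]],
    [1,[0,0,-9.5],[0,0,0]],
  ],
)

```text
clock: 8.22
tool_pos: [0.5852, -0.1513, 0.0938]
orientation: [180.0, -0.0, -86.7]
force: [0.0, -0.9, -3.7]
opening: 0.0379
gripper_force: 30.0
```

Request:
step_arm(
  rows=[
    [1,[0,0,-0.5],[0,0,0]],
    [1,[0,0,-1],[0,0,0]],
    [1,[0,0,-1],[0,0,0]],
    [1,[0,0,-1],[0,0,0]],
    [1,[0,0,-1],[0,0,0]],
  ],
)

```text
clock: 8.63
tool_pos: [0.5854, -0.1513, 0.0932]
orientation: [-180.0, -0.0, -86.7]
force: [-0.3, -0.8, -3.2]
opening: 0.037
gripper_force: 30.0
```

Request:
step_arm(
  rows=[
    [1,[0,0,-0.5],[0,0,0]],
    [1,[0,0,-1],[0,0,0]],
    [1,[0,0,-1],[0,0,0]],
    [1,[0,0,-1],[0,0,0]],
    [1,[0,0,-1],[0,0,0]],
  ],
)

```text
clock: 9.05
tool_pos: [0.5854, -0.1513, 0.092]
orientation: [180.0, -0.0, -86.7]
force: [-0.1, 0.2, -4.0]
opening: 0.0378
gripper_force: 30.0
```

Request:
step_arm(
  rows=[
    [1,[0,0,-0.3],[0,0,0]],
    [1,[0,0,-0.6],[0,0,0]],
    [1,[0,0,-1],[0,0,0]],
    [1,[0,0,-1],[0,0,0]],
    [1,[0,0,-1],[0,0,0]],
  ],
)

```text
clock: 9.47
tool_pos: [0.5855, -0.1514, 0.0913]
orientation: [-180.0, -0.0, -86.7]
force: [-0.5, -0.3, -2.5]
opening: 0.038
gripper_force: 30.0
```

Request:
step_arm(
  rows=[
    [1,[0,0,-0.3],[0,0,0]],
    [1,[0,0,-0.6],[0,0,0]],
    [1,[0,0,-0.6],[0,0,0]],
    [1,[0,0,-0.6],[0,0,0]],
    [1,[0,0,-0.6],[0,0,0]],
  ],
)

```text
clock: 9.88
tool_pos: [0.5855, -0.1514, 0.0907]
orientation: [-180.0, -0.0, -86.7]
force: [-1.4, -0.7, 0.6]
opening: 0.0376
gripper_force: 30.0
```

Request:
step_arm(
  rows=[
    [1,[0,0,0],[0,0,-0.02]],
    [1,[0,0,0],[0,0,-0.04]],
    [1,[0,0,0],[0,0,-0.06]],
    [1,[0,0,0],[0,0,-0.08]],
    [1,[0,0,0],[0,0,-0.09]],
  ],
)

```text
clock: 10.3
tool_pos: [0.5855, -0.1518, 0.0907]
orientation: [-180.0, -0.0, -91.9]
force: [0.3, -5.9, 2.5]
opening: 0.0375
gripper_force: 30.0
```

```bash
python3 o.py
```

```text
clock 10.3
tool_pos [ 0.5855 -0.1518  0.0907]
orientation [-1.799842e+02 -3.420000e-02 -9.194300e+01]
force [ 0.2654 -5.9114  2.5229]
moment [-1.8187  0.2068  0.1   ]
opening 0.0375
gripper_force 30.0017
```

Request:
step_arm(
  rows=[
    [1,[0,0,0],[0,0,0.03]],
    [1,[0,0,0],[0,0,0.06]],
    [1,[0,0,0],[0,0,0.09]],
    [1,[0,0,0],[0,0,0.09]],
    [1,[0,0,0],[0,0,0.09]],
  ],
)

```text
clock: 10.72
tool_pos: [0.5855, -0.1512, 0.0906]
orientation: [-180.0, 0.0, -86.7]
force: [-0.1, -2.1, 2.2]
opening: 0.0375
gripper_force: 30.0
```

```bash
python3 o.py
```

```text
clock 10.7167
tool_pos [ 0.5855 -0.1512  0.0906]
orientation [-1.799854e+02  3.300000e-03 -8.674630e+01]
force [-0.122  -2.0829  2.1888]
moment [-0.6221  0.1806  0.04  ]
opening 0.0375
gripper_force 30.0021
```

Request:
step_arm(
  rows=[
    [1,[0,0,0],[0,0,0.02]],
    [1,[0,0,0],[0,0,0.04]],
    [1,[0,0,0],[0,0,0.06]],
    [1,[0,0,0],[0,0,0.06]],
    [1,[0,0,0],[0,0,0.06]],
  ],
)

```text
clock: 11.13
tool_pos: [0.5853, -0.1512, 0.0902]
orientation: [180.0, 0.0, -83.2]
force: [-0.3, -1.0, -1.2]
opening: 0.0373
gripper_force: 30.0
```

```bash
python3 o.py
```

```text
clock 11.1333
tool_pos [ 0.5853 -0.1512  0.0902]
orientation [ 1.799843e+02  1.050000e-02 -8.324500e+01]
force [-0.264  -1.0271 -1.199 ]
moment [-0.2735  0.0113  0.0154]
opening 0.0373
gripper_force 30.0
```

Request:
step_arm(
  rows=[
    [1,[0,0,0],[0,0,0.02]],
    [1,[0,0,0],[0,0,0.04]],
    [1,[0,0,0],[0,0,0.06]],
    [1,[0,0,0],[0,0,0.06]],
    [1,[0,0,0],[0,0,0.06]],
  ],
)

```text
clock: 11.55
tool_pos: [0.5851, -0.1513, 0.0901]
orientation: [180.0, 0.0, -79.8]
force: [-0.1, -1.7, -3.1]
opening: 0.0378
gripper_force: 30.0
```

Request:
step_arm(
  rows=[
    [1,[0,0,-0.4],[0,0,0]],
    [1,[0,0,-0.8],[0,0,0]],
    [1,[0,0,-0.8],[0,0,0]],
    [1,[0,0,-0.8],[0,0,0]],
    [1,[0,0,-0.8],[0,0,0]],
  ],
)

```text
clock: 11.97
tool_pos: [0.5852, -0.1514, 0.0896]
orientation: [180.0, -0.0, -79.8]
force: [-0.7, -2.3, -2.1]
opening: 0.038
gripper_force: 30.0
```

```bash
python3 o.py
```

```text
clock 11.9667
tool_pos [ 0.5852 -0.1514  0.0896]
orientation [ 1.799855e+02 -1.700000e-03 -7.980840e+01]
force [-0.736  -2.2973 -2.0846]
moment [-0.5266  0.345  -0.0065]
opening 0.038
gripper_force 29.9995
```

Request:
step_arm(
  rows=[
    [1,[0,0,0],[0,0,0.02]],
    [1,[0,0,0],[0,0,0.04]],
    [1,[0,0,0],[0,0,0.06]],
    [1,[0,0,0],[0,0,0.06]],
    [1,[0,0,0],[0,0,0.06]],
  ],
)

```text
clock: 12.38
tool_pos: [0.5853, -0.1513, 0.0895]
orientation: [180.0, 0.0, -76.4]
force: [-0.7, -1.9, -3.4]
opening: 0.0376
gripper_force: 30.0
```

Request:
step_arm(
  rows=[
    [1,[0,0,-0.4],[0,0,0]],
    [1,[0,0,-0.8],[0,0,0]],
    [1,[0,0,-0.8],[0,0,0]],
    [1,[0,0,-0.8],[0,0,0]],
    [1,[0,0,-0.8],[0,0,0]],
  ],
)

```text
clock: 12.8
tool_pos: [0.5854, -0.1514, 0.0889]
orientation: [-180.0, -0.0, -76.4]
force: [-0.3, -3.1, -3.2]
opening: 0.0373
gripper_force: 30.0
```

```bash
python3 o.py
```

```text
clock 12.8
tool_pos [ 0.5854 -0.1514  0.0889]
orientation [-1.799948e+02 -4.900000e-03 -7.636720e+01]
force [-0.3364 -3.0517 -3.2261]
moment [-0.6018 -0.0154  0.0373]
opening 0.0373
gripper_force 29.9992
```

Request:
step_arm(
  rows=[
    [1,[0,0,0],[0,0,0.02]],
    [1,[0,0,0],[0,0,0.04]],
    [1,[0,0,0],[0,0,0.06]],
    [1,[0,0,0],[0,0,0.06]],
    [1,[0,0,0],[0,0,0.06]],
  ],
)

```text
clock: 13.22
tool_pos: [0.5853, -0.1512, 0.0888]
orientation: [180.0, 0.0, -72.9]
force: [0.1, -0.3, -4.1]
opening: 0.0372
gripper_force: 30.0
```

```bash
python3 o.py
```

```text
clock 13.2167
tool_pos [ 0.5853 -0.1512  0.0888]
orientation [ 1.79999e+02  9.70000e-03 -7.29193e+01]
force [ 0.0521 -0.3012 -4.0983]
moment [-0.0293  0.0015 -0.0012]
opening 0.0372
gripper_force 29.9991
```

Request:
step_arm(
  rows=[
    [1,[0,0,-0.4],[0,0,0]],
    [1,[0,0,-0.8],[0,0,0]],
    [1,[0,0,-1.2],[0,0,0]],
    [1,[0,0,-1.5],[0,0,0]],
    [1,[0,0,-1.5],[0,0,0]],
  ],
)

```text
clock: 13.63
tool_pos: [0.5853, -0.1513, 0.0872]
orientation: [180.0, 0.0, -72.9]
force: [-0.4, -0.1, -3.1]
opening: 0.0376
gripper_force: 30.0
```

```bash
python3 o.py
```

```text
clock 13.6333
tool_pos [ 0.5853 -0.1513  0.0872]
orientation [ 1.799927e+02  4.400000e-03 -7.292840e+01]
force [-0.4259 -0.0979 -3.0768]
moment [ 0.0067 -0.0391  0.0197]
opening 0.0376
gripper_force 29.9994
```

Request:
step_arm(
  rows=[
    [1,[0,0,0],[0,0,0.02]],
    [1,[0,0,-1],[0,0,0.04]],
    [1,[0,0,-2],[0,0,0.04]],
    [1,[0,0,-3],[0,0,0.04]],
    [1,[0,0,-4],[0,0,0.04]],
  ],
)

```text
clock: 14.05
tool_pos: [0.5854, -0.1513, 0.0832]
orientation: [180.0, 0.0, -70.6]
force: [-0.2, -1.1, -5.1]
opening: 0.0378
gripper_force: 30.0
```

```bash
python3 o.py
```

```text
clock 14.05
tool_pos [ 0.5854 -0.1513  0.0832]
orientation [ 1.799996e+02  3.000000e-04 -7.064060e+01]
force [-0.1605 -1.1173 -5.0875]
moment [ 0.0407 -0.057   0.0061]
opening 0.0378
gripper_force 29.9993
```

Request:
step_arm(
  rows=[
    [1,[0,0,-1],[0,0,0]],
    [1,[0,0,-2],[0,0,0]],
    [1,[0,0,-3],[0,0,0]],
    [1,[0,0,-4],[0,0,0]],
    [1,[0,0,-4],[0,0,0]],
  ],
)

```text
clock: 14.47
tool_pos: [0.5852, -0.1513, 0.0791]
orientation: [180.0, 0.0, -70.6]
force: [-0.2, -0.5, -3.9]
opening: 0.0377
gripper_force: 30.0
```

```bash
python3 o.py
```

```text
clock 14.4667
tool_pos [ 0.5852 -0.1513  0.0791]
orientation [ 1.799817e+02  7.300000e-03 -7.063690e+01]
force [-0.2461 -0.4829 -3.8684]
moment [ 0.0144  0.0136 -0.0259]
opening 0.0377
gripper_force 29.9993
```

Free and sliding down. About 5 mm remain to the shoulder.

Request:
step_arm(
  rows=[
    [1,[0,0,-1],[0,0,0]],
    [1,[0,0,-2],[0,0,0]],
    [1,[0,0,-3],[0,0,0]],
    [1,[0,0,-4],[0,0,0]],
    [1,[0,0,-4.5],[0,0,0]],
  ],
)

```text
clock: 14.88
tool_pos: [0.5853, -0.1513, 0.0746]
orientation: [180.0, 0.0, -70.6]
force: [-0.6, 0.3, -3.8]
opening: 0.038
gripper_force: 30.0
```

Request:
step_arm(
  rows=[
    [1,[0,0,-0.3],[0,0,0]],
    [1,[0,0,-0.6],[0,0,0]],
    [1,[0,0,-0.8],[0,0,0]],
    [1,[0,0,-0.8],[0,0,0]],
    [1,[0,0,-0.8],[0,0,0]],
  ],
)

```text
clock: 15.3
tool_pos: [0.5854, -0.1513, 0.0741]
orientation: [-180.0, -0.0, -70.6]
force: [0.2, -0.7, -4.0]
opening: 0.0377
gripper_force: 30.0
```

```bash
python3 o.py
```

```text
clock 15.3
tool_pos [ 0.5854 -0.1513  0.0741]
orientation [-1.799975e+02 -1.600000e-03 -7.063260e+01]
force [ 0.2251 -0.7222 -4.0098]
moment [ 0.0845 -0.0034  0.0407]
opening 0.0377
gripper_force 29.9994
```

Request:
step_arm(
  rows=[
    [1,[0,0,-0.3],[0,0,0]],
    [1,[0,0,-0.6],[0,0,0]],
    [1,[0,0,-0.8],[0,0,0]],
    [1,[0,0,-0.8],[0,0,0]],
    [1,[0,0,-0.8],[0,0,0]],
  ],
)

```text
clock: 15.72
tool_pos: [0.5855, -0.1514, 0.0737]
orientation: [-180.0, -0.0, -70.6]
force: [-2.5, 1.0, 1.9]
opening: 0.0377
gripper_force: 30.0
```

```bash
python3 o.py
```

```text
clock 15.7167
tool_pos [ 0.5855 -0.1514  0.0737]
orientation [-1.799817e+02 -1.140000e-02 -7.062760e+01]
force [-2.4855  0.9539  1.9449]
moment [0.4247 0.6956 0.0548]
opening 0.0377
gripper_force 30.0003
```

Request:
step_arm(
  rows=[
    [1,[0,0,-0.2],[0,0,0]],
    [1,[0,0,-0.4],[0,0,0]],
    [1,[0,0,-0.5],[0,0,0]],
    [1,[0,0,-0.5],[0,0,0]],
    [1,[0,0,-0.5],[0,0,0]],
  ],
)

```text
clock: 16.13
tool_pos: [0.5855, -0.1513, 0.0737]
orientation: [-180.0, -0.0, -70.6]
force: [-3.4, 2.4, 6.7]
opening: 0.0377
gripper_force: 30.0
```

```bash
python3 o.py
```

```text
clock 16.1333
tool_pos [ 0.5855 -0.1513  0.0737]
orientation [-1.799716e+02 -2.150000e-02 -7.061650e+01]
force [-3.4218  2.4447  6.7148]
moment [0.7051 1.4093 0.0219]
opening 0.0377
gripper_force 30.0025
```

Home: z stopped at 0.0737 against an expected 0.0739, with a gentle contact force. I'll ease the pressure and turn clockwise, allowing for the keyway play.

Request:
step_arm(
  rows=[
    [1,[0,0,0.4],[0,0,-0.04]],
    [1,[0,0,0.4],[0,0,-0.1]],
    [1,[0,0,0.4],[0,0,-0.16]],
    [1,[0,0,0.4],[0,0,-0.22]],
    [1,[0,0,0.4],[0,0,-0.28]],
  ],
)

```text
clock: 16.55
tool_pos: [0.5858, -0.1527, 0.0737]
orientation: [-180.0, -0.1, -86.8]
force: [-0.1, -7.4, 0.8]
opening: 0.0375
gripper_force: 30.0
```

```bash
python3 o.py
```

```text
clock 16.55
tool_pos [ 0.5858 -0.1527  0.0737]
orientation [-1.79965e+02 -1.06100e-01 -8.68120e+01]
force [-0.1298 -7.3826  0.7554]
moment [-2.5563  0.2837  0.1587]
opening 0.0375
gripper_force 29.9975
```

Request:
step_arm(
  rows=[
    [1,[0,0,0],[0,0,-0.06]],
    [1,[0,0,0],[0,0,-0.12]],
    [1,[0,0,0],[0,0,-0.18]],
    [1,[0,0,0],[0,0,-0.24]],
    [1,[0,0,0],[0,0,-0.3]],
  ],
)

```text
clock: 16.97
tool_pos: [0.5855, -0.1529, 0.0737]
orientation: [-180.0, -0.1, -104.0]
force: [-2.0, -7.2, 1.4]
opening: 0.0375
gripper_force: 30.0
```

Request:
step_arm(
  rows=[
    [1,[0,0,0],[0,0,-0.06]],
    [1,[0,0,0],[0,0,-0.12]],
    [1,[0,0,0],[0,0,-0.18]],
    [1,[0,0,0],[0,0,-0.24]],
    [1,[0,0,0],[0,0,-0.29]],
  ],
)

```text
clock: 17.38
tool_pos: [0.5851, -0.153, 0.0737]
orientation: [-180.0, -0.1, -120.6]
force: [-3.2, -7.4, 2.7]
opening: 0.0376
gripper_force: 30.0
```

Request:
step_arm(
  rows=[
    [1,[0,0,0],[0,0,0]],
    [1,[0,0,0],[0,0,0]],
    [1,[0,0,0],[0,0,0]],
    [1,[0,0,0],[0,0,0]],
    [1,[0,0,0],[0,0,0]],
  ],
)

```text
clock: 17.8
tool_pos: [0.5852, -0.153, 0.0737]
orientation: [-180.0, -0.1, -120.5]
force: [-2.9, -7.1, 2.4]
opening: 0.0377
gripper_force: 30.0
```

```bash
python3 o.py
```

```text
clock 17.8
tool_pos [ 0.5852 -0.153   0.0737]
orientation [-1.79958e+02 -1.00300e-01 -1.20476e+02]
force [-2.865  -7.0554  2.3932]
moment [-2.6725  0.7955  0.0522]
opening 0.0377
gripper_force 30.0004
```

The spindle is driving: the moment of about 0.16 N m matches the bearing friction. Releasing and withdrawing.

Request:
step_arm(
  rows=[
    [0.2,[0,0,0],[0,0,0]],
    [0.2,[0,0,0],[0,0,0]],
    [0.2,[0,0,0],[0,0,0]],
    [0.2,[0,0,0],[0,0,0]],
    [0.2,[0,0,0],[0,0,0]],
  ],
)

```text
clock: 18.22
tool_pos: [0.5856, -0.1511, 0.0732]
orientation: [-180.0, 0.0, -120.5]
force: [0.5, 0.1, 0.3]
opening: 0.0653
gripper_force: 0.0
```

Request:
step_arm(
  rows=[
    [0.2,[0,1.5,0],[0,0,0]],
    [0.2,[0,1.5,2],[0,0,0]],
    [0.2,[0,1.5,6],[0,0,0]],
    [0.2,[0,1.5,12],[0,0,0]],
    [0.2,[0,1.5,20],[0,0,0]],
  ],
)

```text
clock: 18.63
tool_pos: [0.5852, -0.1498, 0.0935]
orientation: [180.0, -0.0, -120.5]
force: [0.2, -0.1, -0.1]
opening: 0.0702
gripper_force: 0.0
```

Request:
step_arm(
  rows=[
    [0.2,[0,0,15],[0,0,0]],
    [0.2,[0,0,35],[0,0,0]],
    [0.2,[0,0,60],[0,0,0]],
    [0.2,[0,0,90],[0,0,0]],
    [0.2,[0,0,110],[0,0,0]],
  ],
)

```text
clock: 19.05
tool_pos: [0.5861, -0.1501, 0.207]
orientation: [-179.8, 0.1, -120.5]
force: [-0.0, 1.0, 0.7]
opening: 0.0701
gripper_force: 0.0
```

```bash
python3 o.py; python3 - <<'E'
from h import *
s=snap('side','s3.png',(230,190,430,340),4)
a=ctrl.snapshot('wrist')
print([((proj(s,[.5851,-.1515,z])-[230,190])*4).round() for z in(.063,.068,.108,.113,.126)])
E
```

```text
clock 19.05
tool_pos [ 0.5861 -0.1501  0.207 ]
orientation [-1.798231e+02  6.640000e-02 -1.204593e+02]
force [-0.01    1.0281  0.6921]
moment [ 0.1099 -0.237   0.0173]
opening 0.0701
gripper_force 0.0
[array([391., 351.]), array([391., 344.]), array([392., 289.]), array([392., 282.]), array([392., 263.])]
```

View pics/s3.png

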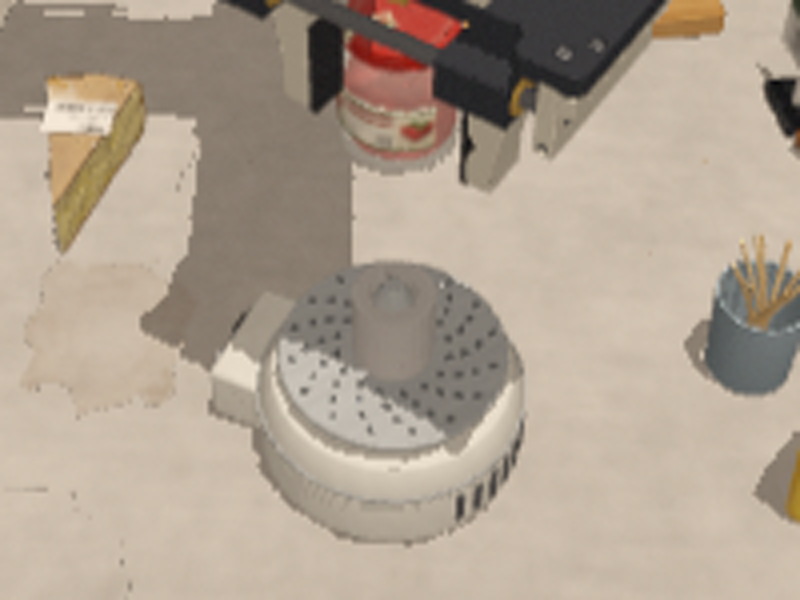

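The disc sits flat on the drive unit. Its hub top is at crop (393,288), matching the predicted home height (392,289), and the spindle tip shows in the bore. The gripper is clear, and the jar, pot and wedge have not moved.

```bash
python3 -c "
from plant import ctrl
print(ctrl.close_job())"
```

```text
the job is handed in; nothing more can be done
None
```

The disc is home on the spindle's shoulder. I turned it about 50° clockwise, which I reckon drove the spindle about 43–44° after taking up the keyway play, then let go of it, and handed the job in at about 19 s; the jar, pot and wedge look unmoved.

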